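# Tag a drill template and present it to the reader

## Task

Press the loose orange coin tag flush into the round recess in the frosted, notched end of the clear drill template. Then lift the template by its clear end and slide it label side up, frosted end first, fully home into the blue tag reader so that its spring plunger is pushed right in, and finish while still holding the template there, because the spring would push it out again. Leave the nut, the drill bush and the small spanner where they are.

Things in the scene. Friction and masses are not known exactly. Their poses are not given: they have to be found in the camera images.
- template: drill template: acrylic plate 170 x 46 x 10 mm (x, y, z), 85 g, lying label side (+z) up. Origin: centre of its underside. +x: the frosted end (frosted x = +12 to +85 mm, with a round recess; white label at x = +5 to +22 mm); the rest is clear. Square notch 12 x 12 mm in the corner +x, -y. Hold it across its width near x = -35 mm, so that the gripper clears the reader
- recess (a point): centre of the mouth of the round recess, on the top face of the template at x = +50 mm: 28 mm diameter, 7 mm deep, with a 1.5 mm chamfer
- notch (a point): centre of the square corner notch of the template, at the height of its top face (template x = +79, y = -17 mm)
- coin_tag: orange coin tag with a dark ring on top, a disc 25 mm in diameter and 7.5 mm thick, 14 g, lying flat on the table. Origin: centre of its underside. It fits the recess loosely (1.5 mm all round) and seats with its top 0.5 mm above the template's face, level enough to pass into the reader
- reader: blue box 110 x 92 x 58 mm high, fixed. Origin: centre of its underside. Its mouth is on the -x side, with a black flared bezel 12 mm long in front; the template goes in along +x. Slot: 50 mm wide, 30 to 45 mm above the table, 50 mm deep. A yellow key block in the slot's end corner at -y (9 mm along x, 10.5 mm along y) enters the notch; a plate without the notch there stops 9 mm short
- slot_mouth (a point): centre of the slot's opening in the front of the reader (reader x = -55 mm, 37.5 mm above the table)
- slot_end (a point): centre of the slot's end wall (reader x = -5 mm, same height): the frosted end of the template stops here when it is home
- plunger (a joint): spring plunger in the slot's end wall, sliding along the reader's x: 0 m = out, 0.012 m = pushed in by a template that is fully home. The spring pushes back with 1 N at 0 and 4 N at 0.012 m
- nut_2: steel hexagon nut, 19 x 22 x 10 mm, loose on the table; leave it alone. Origin: centre of its underside
- drill_bush_1: brass drill bush with a flange, 26 mm in diameter, 22 mm high, loose on the table; leave it alone. Origin: centre of its underside
- spanner_10: small spanner, 146 x 26 x 6 mm, loose near the right edge of the table; leave it alone. Origin: centre of its underside

How it is judged:
On the way, in this order (a step that is already met when the one before it is completed fails the run):
1. the coin tag is pressed flush into the recess of the template by the fingers (z of coin_tag in the frame of recess below -0.0055 m and horizontal distance between coin_tag and recess below 0.004 m and angle between the z axis of coin_tag and the z axis of template, either way round below 0.12 rad and contact force between the fingers and coin_tag above 1.5 N), for 0.1 s.
2. the template is lifted clear of the table in the fingers, label up, with the tag in it (height (world z) of template above 0.02 m and angle between template's own z axis and vertical below 0.3 rad and contact force between the fingers and template above 2 N and z of coin_tag in the frame of recess below -0.005 m and value of joint plunger below 0.003 m), for 0.2 s.
At the end, for the whole second after the job is handed in: The fingers hold the template behind its label (over 2 N), label up, level and square to the reader within 0.12 rad, notch over the key, within 3.5 mm of home, plunger in at least 9 mm; the tag is still in its recess, within 2 mm of seated height and 4 mm of centre (value of joint plunger above 0.009 m and x of template in the frame of reader above -0.0935 m and y of notch in the frame of reader below -0.012 m and angle between template's own z axis and vertical below 0.12 rad and angle between the x axis of template and the x axis of reader, either way round below 0.12 rad and height (world z) of template above 0.027 m and contact force between the fingers and template above 2 N and z of coin_tag in the frame of recess below -0.005 m and horizontal distance between coin_tag and recess below 0.004 m and linear speed of template below 0.02 m/s and x of the grasp point in the frame of template below 0.02 m); the arm keeps its last pose, push and grip.
It fails at once if the nut, the drill bush or the spanner is moved by more than 20 mm (distance of any of nut_2, drill_bush_1, spanner_10 from where it was at the start of the episode above 0.02 m).
It also fails if it takes over 61 s, if anything falls off the work surface, if the arm or the gripper's body presses on something with over 40 N, if the wrist force passes 120 N, or if a joint passes its speed limit or range.

## Robot

A 6-joint arm with a two-finger parallel gripper is mounted at the origin on a cart in front of the work surface, level with it; the furniture and walls round the work are solid. World frame = base frame: x ahead of the robot, y to its left, z up, the work surface at z = 0. Lengths are in m, angles in rad, forces in N, time in s.
With the tool pointing down it reaches from about 0.4 to 0.825 m from the base axis. Payload 7 kg.
Tool frame: the origin (TCP) lies on the centre line of the jaws, within the pads' length; the fingertips stand tip_reach ahead of it and the grasp point (between the pads) is the TCP (tip_reach is the distance from the TCP to the fingertips, in m); z points along the fingers, y is the line along which they close (so a half turn about z gives the same grasp; the last joint's range is limited). The gripper opens to 88 mm and grips with 3 to 60 N. Pads are 19 mm wide; open, the fingers measure 130 mm over their backs; the gripper's body (78 mm by 193 mm) begins 47 mm behind the grasp point.
Start: joints at [-0.993, 0.359, 0.012, 0, -1.224, -0.288], TCP at [0.193, -0.647, 0.22] pointing down, gripper open.
Joint ranges: [-3.07, 3.07], [-1.43, 2.12], [-1.02, 1.25], [-3.03, 1.67], [-3.05, -0], [-3.03, 3.03]. Speed limits (rad/s): [2.39, 2.39, 3.01, 3.14, 3.14, 3.14].

## Interface

Orientations are given as [roll, pitch, yaw] about the fixed x, y, z axes, in that order (R = Rz(yaw) Ry(pitch) Rx(roll)).
In Python, from station import get_state, grab_frame, calibration, job_done, find_in, mark_of, tip_reach gives the robot as it stands.
- The arm moves only by the shell command python3 -m handwheel 'ROWS' [OPENING] [FORCE]. ROWS is JSON, a list of rows, each an object with "delta_pos": the shift along the world's x, y, z in units of 30 mm (1.0 is 30 mm), a list of three; "dr": the turn, a rotation vector about the world's x, y, z in degrees, a list of three. In form: [{"delta_pos": [tx, ty, tz], "dr": [rx, ry, rz]}, ...]. A call has 1 to 10 rows; each row shifts and turns the commanded pose from where the row before left it; what a row does not reach is not made up. A row lasts 1/10 s, in which the tool goes at most 50 mm and 8.59 degrees, less where a joint would pass 70% of its speed; a pose out of reach is approached as far as the arm can. A call is refused whole if a number of a shift passes 1 or a number of a turn 8.59, either way. A call with a gripper value outside its range is refused whole. OPENING is the closure, from -1 (fully open) to 1 (shut), set as the call begins (- or left out, the last holds). The fingers move at their own pace and stop on an object; FORCE is the grip in N (left out, the last holds). Time passes only in rows, so rows that do not move let the fingers close. It gives the time, the measured TCP pose, the force, the opening and the grip force at its end, in the units of the state.
- get_state(): the state, without advancing time (a new reading comes with each control period).
- grab_frame(name): name is "scene" or "top"; returns the picture (420x560x3 uint8, red, green, blue); there is no depth.
- calibration(name): a dict with "fx", "fy", "cx", "cy" (pixels), "k1" (the pictures are not rectified: a ray, as slopes to the right and down, at radius r is drawn at 1 + k1 r^2 times it, then the intrinsics apply), "extrinsics" (4x4, takes a point from world to camera coordinates). Camera axes: x right, y down, z forward; pixel columns grow to the right and rows downward; lengths in m; the calibration is good to about 2 mm. A picture is of the moment at which its call begins. calibration takes no time and is no camera call.
- job_done(): hands the job in; it is judged then, once.
Trained networks look in the newest picture that a camera, given by its name, has taken for a name from the list of things; names that differ only in an ending like _2 or _b are one class to them, and where a whole thing is asked for, a point or a joint stands for the part that bears it (a point fixed in the world has none). Each returns a list of dicts, best first, with "conf" (0 to 1); they miss things now and then, are a little off and sometimes report something else, mostly with a low value. They report only what shows in the picture. A call takes as long as a camera call.
- find_in(camera, query): "location" ([column, row] in pixels, amid what is visible of it).
- mark_of(camera, query): "location" ([column, row] in pixels: a listed point, or the origin of a listed thing).
The state is a dict: "t": time; "q": joint angles; "qd": joint speeds; "joint_efforts": joint torques, N m; "eef_pos": TCP position; "ee_rot": TCP orientation; "force": force on the tool from outside, world axes, zero at the start; "moment": the same for the moment, N m; "width": finger opening in m; "gripper_force": force on a finger pad.
Only numpy, scipy, OpenCV 4.12 (cv2) and the standard library are available. Lean on these libraries where they do the work, as an engineer would, in place of code of your own. Each camera call takes 0.05 s, during which the arm holds its last target. There are 200 camera calls.

## Working session

There is one attempt and no reset: what is moved stays moved. The work goes in short steps, Python scripts to look and compute and a shell command to move; the robot and the scene stay as the last step left them, time stands still between calls to the robot, and variables do not carry over. Pictures are saved under pics/ and viewed, at most 10 in all, crops included, and the job is handed in when it is done.

```bash
mkdir -p pics; cat > h.py <<'E'
import numpy as np, cv2
from station import *
def ray(cam,px):
    c=calibration(cam); K=np.array([[c['fx'],0,c['cx']],[0,c['fy'],c['cy']],[0,0,1.]])
    s=cv2.undistortPoints(np.array([[px]],float),K,np.array([c['k1'],0,0,0,0.]))[0,0]
    E=np.array(c['extrinsics']); R,t=E[:3,:3],E[:3,3]
    return -R.T@t, R.T@np.array([s[0],s[1],1])
def onz(cam,px,z):
    o,d=ray(cam,px); return o+d*(z-o[2])/d[2]
def save(cam,name):
    im=grab_frame(cam); cv2.imwrite('pics/'+name,im[:,:,::-1]); return im
E
python3 - <<'E'
from h import *
np.set_printoptions(precision=4,suppress=True)
a=save('top','t0.png'); b=save('scene','s0.png')
cv2.imwrite('pics/both.png',cv2.resize(np.hstack([a,b])[:,:,::-1],(800,300)))
Z=dict(template=0,recess=.01,notch=.01,coin_tag=0,reader=0,slot_mouth=.0375,slot_end=.0375,nut_2=0,drill_bush_1=0,spanner_10=0)
for cam in('top','scene'):
    for n,z in Z.items():
        for r in mark_of(cam,n)[:2]: print(cam,n,round(r['conf'],2),np.round(r['location'],1),onz(cam,r['location'],z))
print(tip_reach, get_state())
E
```

```text
top template 0.55 [235.5 236.2] [0.5136 0.0747 0.    ]
top template 0.35 [358.6 143.4] [ 0.7393 -0.2194  0.    ]
top recess 0.78 [220.  244.1] [0.4943 0.1097 0.01  ]
top notch 0.71 [201.9 241.7] [0.4998 0.1522 0.01  ]
top coin_tag 0.41 [365.1 235. ] [ 0.5175 -0.2319  0.    ]
top reader 0.87 [357.4 149. ] [ 0.7254 -0.2163  0.    ]
top reader 0.63 [236.9 236. ] [0.5141 0.0714 0.    ]
top slot_mouth 0.85 [358.4 165.9] [ 0.6763 -0.2133  0.0375]
top slot_end 0.65 [359.8 144.6] [ 0.7272 -0.2173  0.0375]
top nut_2 0.58 [363.3 234.8] [ 0.5179 -0.2276  0.    ]
top nut_2 0.41 [338.5 271. ] [ 0.4327 -0.1683  0.    ]
top drill_bush_1 0.65 [295.7 287.9] [ 0.3932 -0.0679  0.    ]
top spanner_10 0.56 [394.4 221.2] [ 0.5505 -0.302   0.    ]
top spanner_10 0.23 [355.8 145.3] [ 0.7345 -0.2125  0.    ]
scene template 0.92 [224.4 219.3] [0.5202 0.0796 0.    ]
scene template 0.18 [199.7 212.9] [0.5005 0.1477 0.    ]
scene recess 0.68 [205.5 214.6] [0.4934 0.114  0.01  ]
scene recess 0.51 [325.  268.7] [ 0.5128 -0.2283  0.01  ]
scene notch 0.76 [197.8 211.5] [0.4906 0.14   0.01  ]
scene notch 0.43 [224.6 
[... 224 characters left out ...]
th 0.2 [218.4 265.6] [ 0.3572 -0.1114  0.0375]
scene slot_end 0.7 [384.1 216. ] [ 0.7199 -0.2145  0.0375]
scene nut_2 0.59 [269. 275.] [ 0.4366 -0.1572  0.    ]
scene drill_bush_1 0.64 [218.2 265.1] [ 0.3918 -0.062   0.    ]
0.019 {'t': 1.1, 'q': array([-0.9929,  0.3586,  0.0119,  0.    , -1.2241, -0.288 ]), 'qd': array([ 0.001 ,  0.0009,  0.0006,  0.0001,  0.0008, -0.0015]), 'joint_efforts': array([  0.    , -58.24  ,  29.3302,   7.0026,   0.0125,  -0.    ]), 'eef_pos': array([ 0.1929, -0.6468,  0.2197]), 'ee_rot': array([ 3.1416, -0.    , -2.8517]), 'force': array([ 0.113 , -0.3993, -0.3143]), 'moment': array([ 0.0715, -0.0376,  0.0067]), 'gripper_force': 0.0, 'width': 0.08760453515007764}
```

View pics/t0.png

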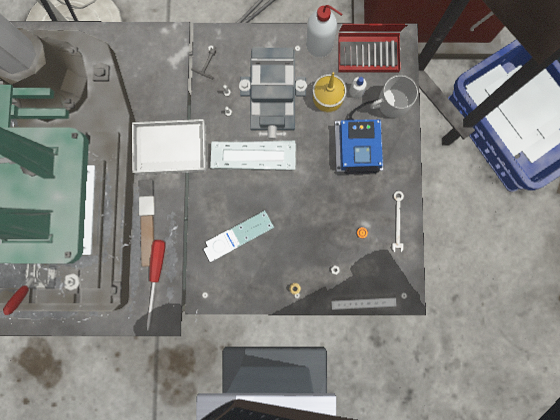

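View pics/s0.png

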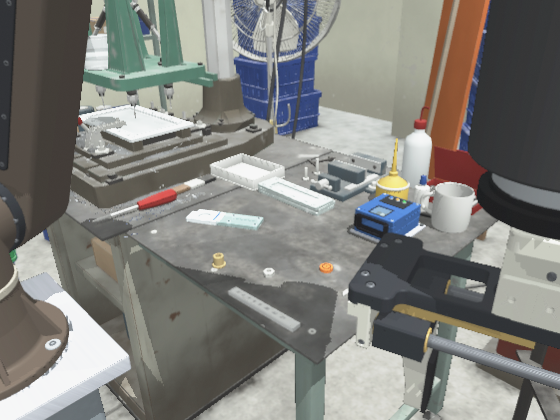

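```bash
python3 - <<'E'
from h import *
a=cv2.imread('pics/t0.png'); b=cv2.imread('pics/s0.png')
f=lambda im,x,y,w,h:cv2.resize(im[y:y+h,x:x+w],(400,300),interpolation=cv2.INTER_CUBIC)
cv2.imwrite('pics/c0.png',np.vstack([np.hstack([f(a,195,200,88,66),f(a,320,112,80,60)]),np.hstack([f(b,180,195,88,66),f(b,340,185,80,60)])]))
E
```

```text
(no output)
```

View pics/c0.png

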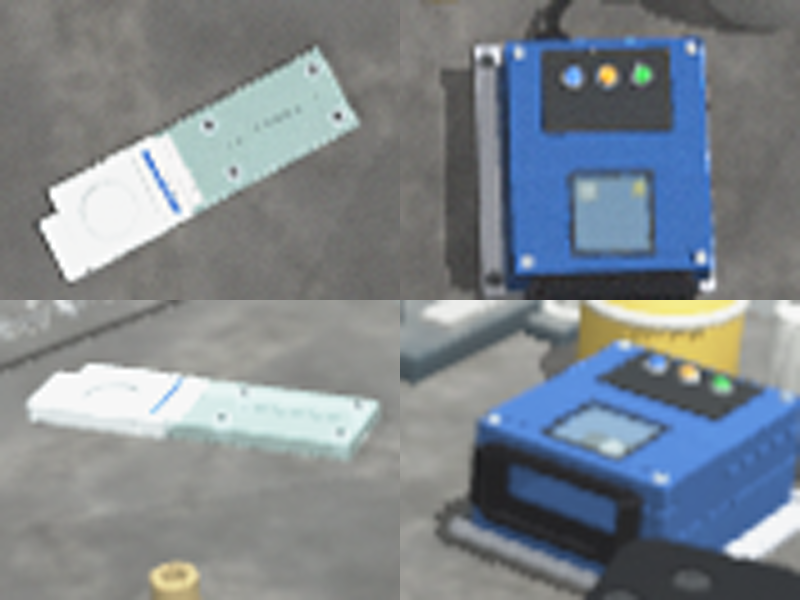

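```bash
cat >> h.py <<'E'
def rect(cam,mask,z):
    n,l,s,_=cv2.connectedComponentsWithStats(mask.astype(np.uint8)); i=1+np.argmax(s[1:,4])
    c=max(cv2.findContours((l==i).astype(np.uint8),cv2.RETR_EXTERNAL,cv2.CHAIN_APPROX_NONE)[0],key=len)[:,0]
    w=np.array([onz(cam,p,z)[:2] for p in c],np.float32)*1000
    return cv2.minAreaRect(w), w, s[i,4]
E
python3 - <<'E'
from h import *
im=cv2.imread('pics/t0.png'); hsv=cv2.cvtColor(im,cv2.COLOR_BGR2HSV); H,S,V=cv2.split(hsv)
print('cam',onz('top',(280,210),0), ray('top',(280,210))[0])
yy,xx=np.mgrid[:420,:560]
roi=lambda x0,x1,y0,y1:(xx>x0)&(xx<x1)&(yy>y0)&(yy<y1)
m=roi(195,285,200,270)&((V>140)); r,w,a=rect('top',m,.01); print('tmpl',r,a)
print(cv2.boxPoints(r))
m=roi(325,395,112,180)&(H>100)&(H<125)&(S>120); r,w,a=rect('top',m,.058); print('reader',r,a, cv2.boxPoints(r))
for cam,f,box in(('top','t0',(350,375,222,245)),('scene','s0',(315,336,258,278))):
    im=cv2.imread(f'pics/{f}.png');H,S,V=cv2.split(cv2.cvtColor(im,cv2.COLOR_BGR2HSV)); m=roi(*box)&(S>150)&(H<25)
    u,v=xx[m].mean(),yy[m].mean(); r,w,a=rect(cam,m,.0075); print(cam,u,v,onz(cam,(u,v),.006),r,a)
E
```

```text
cam [ 0.57637476 -0.0301303   0.        ] [ 0.4304557  -0.05619244  1.25303518]
tmpl ((514.564697265625, 69.74637603759766), (49.18506622314453, 170.77748107910156), 28.377214431762695) 1449
[[452.34418   133.1864   ]
 [533.5103    -17.070051 ]
 [576.7852      6.3063507]
 [495.61908   156.5628   ]]
reader ((723.6931762695312, -216.75625610351562), (115.59884643554688, 93.51708221435547), 1.6042611598968506) 1140 [[ 664.60736 -171.63419]
 [ 667.2254  -265.11462]
 [ 782.779   -261.87833]
 [ 780.16095 -168.39789]]
top 361.746835443038 232.45569620253164 [ 0.52304362 -0.22323863  0.006     ] ((522.8411865234375, -223.63731384277344), (21.21562957763672, 23.671842575073242), 0.18133239448070526) 79
scene 325.71875 268.671875 [ 0.51845616 -0.22532406  0.006     ] ((518.479736328125, -227.5657958984375), (21.590654373168945, 24.527772903442383), 77.08154296875) 58
```

```bash
python3 -m handwheel '[{"delta_pos":[0.3,0.4,0],"dr":[0,0,0]},{"delta_pos":[0.75,0.96,-0.3],"dr":[0,0,0]},{"delta_pos":[0.75,0.96,-0.3],"dr":[0,0,0]},{"delta_pos":[0.75,0.96,-0.3],"dr":[0,0,0]},{"delta_pos":[0.75,0.96,-0.3],"dr":[0,0,0]},{"delta_pos":[0.75,0.96,-0.3],"dr":[0,0,0]},{"delta_pos":[0.75,0.96,-0.3],"dr":[0,0,0]},{"delta_pos":[0.75,0.96,-0.3],"dr":[0,0,0]},{"delta_pos":[0.75,0.96,-0.3],"dr":[0,0,0]},{"delta_pos":[0.75,0.96,-0.3],"dr":[0,0,0]}]' -0.14 10
```

```text
t: 2.1
eef_pos: [0.4052, -0.3738, 0.1386]
ee_rot: [-3.141, 0.001, -2.852]
force: [0.3, 0.4, 0.7]
width: 0.0495
gripper_force: 0.0
```

```bash
python3 -m handwheel '[{"delta_pos":[0.75,0.96,-0.4],"dr":[0,0,0]},{"delta_pos":[0.75,0.96,-0.4],"dr":[0,0,0]},{"delta_pos":[0.75,0.96,-0.4],"dr":[0,0,0]},{"delta_pos":[0.75,0.96,-0.4],"dr":[0,0,0]},{"delta_pos":[0.6,0.8,-0.4],"dr":[0,0,0]},{"delta_pos":[0.26,0.35,-0.3],"dr":[0,0,0]},{"delta_pos":[0,0,-0.4],"dr":[0,0,0]},{"delta_pos":[0,0,-0.4],"dr":[0,0,0]},{"delta_pos":[0,0,-0.4],"dr":[0,0,0]},{"delta_pos":[0,0,-0.3],"dr":[0,0,0]}]' -0.14 10
python3 -m handwheel '[{"delta_pos":[0,0,0],"dr":[0,0,0]},{"delta_pos":[0,0,0],"dr":[0,0,0]},{"delta_pos":[0,0,0],"dr":[0,0,0]},{"delta_pos":[0,0,0],"dr":[0,0,0]},{"delta_pos":[0,0,0],"dr":[0,0,0]}]' 1 5
```

```text
t: 3.1
eef_pos: [0.5191, -0.2267, 0.0235]
ee_rot: [3.141, -0.001, -2.853]
force: [0.1, 0.4, -0.6]
width: 0.0501
gripper_force: 0.0
t: 3.6
eef_pos: [0.5204, -0.226, 0.0251]
ee_rot: [-3.141, 0.001, -2.852]
force: [0.5, 0.5, 0.6]
width: 0.0156
gripper_force: 0.0
```

```bash
python3 - <<'E'
from h import *
a=save('top','t1.png'); b=save('scene','s1.png')
f=lambda im,x,y,w,h:cv2.resize(im[y:y+h,x:x+w,::-1],(400,300),interpolation=cv2.INTER_CUBIC)
cv2.imwrite('pics/c1.png',np.hstack([f(a,320,200,80,60),f(b,285,235,80,60)]))
for c in('top','scene'): print([(r['conf'],r['location']) for r in mark_of(c,'coin_tag')[:2]])
s=get_state(); print(s['width'],s['gripper_force'],s['eef_pos'])
E
```

```text
[]
[(0.65, [325.1, 266.6])]
0.0017837125368358035 0.0 [ 0.52024931 -0.22590122  0.02481365]
```

View pics/c1.png

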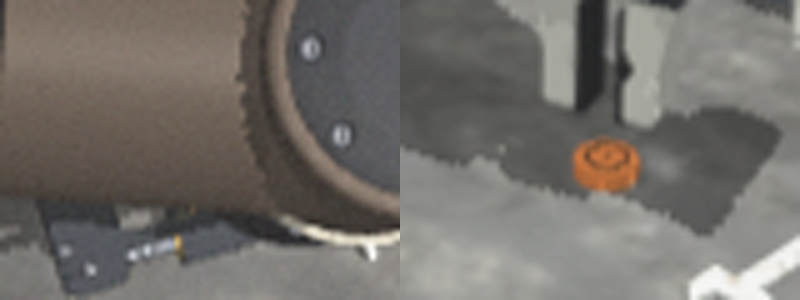

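```bash
cat >> h.py <<'E'
def proj(cam,p):
    c=calibration(cam); E=np.array(c['extrinsics']); q=E[:3,:3]@np.array(p)+E[:3,3]; s=q[:2]/q[2]; s=s*(1+c['k1']*(s@s))
    return s*[c['fx'],c['fy']]+[c['cx'],c['cy']]
E
python3 - <<'E'
from h import *
print(tip_reach, ray('scene',(280,210))[0])
e=get_state()['eef_pos']
for z in(0,.006,.0075,.015,.025,.035): print(z,proj('scene',[e[0],e[1],z]))
E
```

```text
0.019 [-0.06180219 -0.70499479  0.5034526 ]
0 [326.49920157 271.09050478]
0.006 [326.57858774 268.40521674]
0.0075 [326.59850572 267.73137581]
0.015 [326.69852726 264.34694636]
0.025 [326.83301841 259.79453253]
0.035 [326.96881673 255.19596596]
```

```bash
python3 -m handwheel '[{"delta_pos":[0,0,-0.1],"dr":[0,0,0]},{"delta_pos":[0,0,-0.1],"dr":[0,0,0]},{"delta_pos":[0,0,-0.1],"dr":[0,0,0]}]'
python3 -m handwheel '[{"delta_pos":[0,0,-0.1],"dr":[0,0,0]},{"delta_pos":[0,0,-0.1],"dr":[0,0,0]}]'
```

```text
t: 4.1
eef_pos: [0.52, -0.2259, 0.0153]
ee_rot: [3.141, -0.0, -2.852]
force: [-0.1, 0.7, -0.8]
width: 0.0003
gripper_force: 0.0
t: 4.3
eef_pos: [0.5201, -0.2259, 0.0093]
ee_rot: [3.141, -0.0, -2.852]
force: [-0.7, -0.1, 0.6]
width: 0.0001
gripper_force: 0.0
```

```bash
python3 -m handwheel '[{"delta_pos":[0,0,-0.07],"dr":[0,0,0]},{"delta_pos":[0,0,0],"dr":[0,0,0]}]'
python3 - <<'E'
from h import *
b=save('scene','s2.png'); cv2.imwrite('pics/c2.png',cv2.resize(b[225:285,285:365,::-1],(640,480),interpolation=cv2.INTER_CUBIC))
s=get_state(); print(s['eef_pos'],s['force'],s['q'])
E
```

```text
t: 4.5
eef_pos: [0.5199, -0.2259, 0.0071]
ee_rot: [3.141, -0.001, -2.852]
force: [-0.4, -0.1, 0.6]
width: 0.0007
gripper_force: 0.0
[ 0.52005036 -0.22593317  0.0073666 ] [ 0.49441716 -0.20823137 -0.42081617] [-6.47631160e-02  4.09588736e-01 -4.73864287e-01  1.22192657e-05
 -6.87717169e-01 -1.21624311e+00]
```

View pics/c2.png

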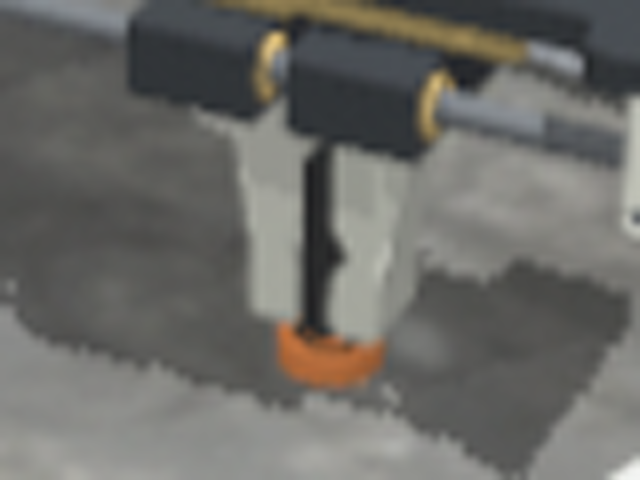

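```bash
for i in 1 2 3; do :; done; python3 -m handwheel '[{"delta_pos":[0,0,-0.04],"dr":[0,0,0]},{"delta_pos":[0,0,-0.04],"dr":[0,0,0]}]'
python3 -m handwheel '[{"delta_pos":[0,0,-0.05],"dr":[0,0,0]},{"delta_pos":[0,0,0],"dr":[0,0,0]}]'
```

```text
t: 4.75
eef_pos: [0.5203, -0.226, 0.0053]
ee_rot: [-3.141, 0.0, -2.852]
force: [0.5, 0.5, 0.4]
width: 0.0004
gripper_force: 0.0
t: 4.95
eef_pos: [0.52, -0.2259, 0.0035]
ee_rot: [3.141, -0.0, -2.852]
force: [-0.1, 0.6, -0.7]
width: 0.0007
gripper_force: 0.0
```

```bash
python3 -m handwheel '[{"delta_pos":[0,0,-0.05],"dr":[0,0,0]},{"delta_pos":[0,0,-0.05],"dr":[0,0,0]}]'
python3 -m handwheel '[{"delta_pos":[0,0,-0.05],"dr":[0,0,0]},{"delta_pos":[0,0,0],"dr":[0,0,0]}]'
```

```text
t: 5.15
eef_pos: [0.5203, -0.226, 0.0008]
ee_rot: [-3.141, 0.0, -2.852]
force: [-4.5, 3.5, 20.8]
width: 0.0003
gripper_force: 10.5
t: 5.35
eef_pos: [0.5203, -0.226, 0.0008]
ee_rot: [-3.141, 0.0, -2.851]
force: [-4.8, 4.5, 18.4]
width: 0.0004
gripper_force: 9.2
```

```bash
python3 -m handwheel '[{"delta_pos":[0,0,0.3],"dr":[0,0,0]},{"delta_pos":[0,0,0.2],"dr":[0,0,0]},{"delta_pos":[0,0,0],"dr":[0,0,0]},{"delta_pos":[0,0,0],"dr":[0,0,0]},{"delta_pos":[0,0,0],"dr":[0,0,0]}]' -0.14 5
python3 - <<'E'
from h import *
b=save('scene','s3.png')
s=get_state(); print(s['eef_pos'],s['force'],s['width'])
print([(r['conf'],r['location'],onz('scene',r['location'],0)) for r in mark_of('scene','coin_tag')[:2]])
E
```

```text
t: 5.85
eef_pos: [0.5199, -0.2259, 0.0138]
ee_rot: [3.141, -0.0, -2.852]
force: [0.2, 1.0, -0.8]
width: 0.0351
gripper_force: 0.0
[ 0.51991098 -0.22592183  0.01375958] [ 0.06824207 -0.01304663  0.44744335] 0.03882350223953031
[(0.51, [326.3, 268.1], array([ 0.52769962, -0.21906598,  0.        ]))]
```

```bash
python3 -m handwheel '[{"delta_pos":[0,0,0],"dr":[0,0,0]},{"delta_pos":[0,0,-0.15],"dr":[0,0,0]},{"delta_pos":[0,0,-0.15],"dr":[0,0,0]},{"delta_pos":[0,0,-0.1],"dr":[0,0,0]},{"delta_pos":[0,0,-0.1],"dr":[0,0,0]},{"delta_pos":[0,0,-0.04],"dr":[0,0,0]}]'
python3 -m handwheel '[{"delta_pos":[0,0,0],"dr":[0,0,0]},{"delta_pos":[0,0,0],"dr":[0,0,0]},{"delta_pos":[0,0,0],"dr":[0,0,0]},{"delta_pos":[0,0,0],"dr":[0,0,0]},{"delta_pos":[0,0,0],"dr":[0,0,0]}]' 1 5
```

```text
t: 6.55
eef_pos: [0.5199, -0.2259, -0.0026]
ee_rot: [3.141, -0.001, -2.852]
force: [-1.1, 0.5, -0.0]
width: 0.0497
gripper_force: 0.0
t: 7.05
eef_pos: [0.5203, -0.2259, -0.0019]
ee_rot: [-3.141, 0.0, -2.852]
force: [-0.9, -0.1, -0.2]
width: 0.0242
gripper_force: 5.0
```

```bash
python3 -m handwheel '[{"delta_pos":[0,0,0],"dr":[0,0,0]},{"delta_pos":[0,0,0],"dr":[0,0,0]},{"delta_pos":[0,0,0],"dr":[0,0,8.5]},{"delta_pos":[0,0,0],"dr":[0,0,8.5]},{"delta_pos":[0,0,0],"dr":[0,0,8.5]},{"delta_pos":[0,0,0],"dr":[0,0,8.5]},{"delta_pos":[0,0,0],"dr":[0,0,8.5]},{"delta_pos":[0,0,0],"dr":[0,0,8.5]},{"delta_pos":[0,0,0],"dr":[0,0,8.5]},{"delta_pos":[0,0,0],"dr":[0,0,8.5]}]' 0 5
python3 -m handwheel '[{"delta_pos":[0,0,0],"dr":[0,0,8.5]},{"delta_pos":[0,0,0],"dr":[0,0,8.5]},{"delta_pos":[0,0,0],"dr":[0,0,8.5]},{"delta_pos":[0,0,0],"dr":[0,0,8.5]},{"delta_pos":[0,0,0],"dr":[0,0,0]}]'
python3 -m handwheel '[{"delta_pos":[0,0,0],"dr":[0,0,0]},{"delta_pos":[0,0,0],"dr":[0,0,0]},{"delta_pos":[0,0,0],"dr":[0,0,0]},{"delta_pos":[0,0,0],"dr":[0,0,0]},{"delta_pos":[0,0,0],"dr":[0,0,0]}]' 1 10
```

```text
t: 8.05
eef_pos: [0.5201, -0.2259, -0.0021]
ee_rot: [3.142, 0.0, -1.659]
force: [0.3, -0.1, 1.0]
width: 0.0436
gripper_force: 0.0
t: 8.55
eef_pos: [0.5202, -0.2259, -0.0021]
ee_rot: [3.142, 0.0, -1.069]
force: [0.7, -0.7, -0.7]
width: 0.0436
gripper_force: 0.0
t: 9.05
eef_pos: [0.5202, -0.2259, -0.002]
ee_rot: [-3.142, -0.0, -1.072]
force: [-0.8, -0.7, 0.0]
width: 0.0236
gripper_force: 10.0
```

```bash
python3 -m handwheel '[{"delta_pos":[0,0,0.5],"dr":[0,0,0]},{"delta_pos":[0,0,0.8],"dr":[0,0,0]},{"delta_pos":[0,0.5,0.7],"dr":[0,0,0]},{"delta_pos":[-0.1,1,0],"dr":[0,0,0]},{"delta_pos":[-0.1,1,0],"dr":[0,0,0]},{"delta_pos":[-0.1,1,0],"dr":[0,0,0]},{"delta_pos":[-0.1,1,0],"dr":[0,0,0]},{"delta_pos":[-0.1,1,0],"dr":[0,0,0]},{"delta_pos":[-0.1,1,0],"dr":[0,0,0]},{"delta_pos":[-0.1,1,0],"dr":[0,0,0]}]'
python3 -m handwheel '[{"delta_pos":[-0.1,1,0],"dr":[0,0,0]},{"delta_pos":[-0.1,1,0],"dr":[0,0,0]},{"delta_pos":[-0.05,1,0],"dr":[0,0,0]},{"delta_pos":[0,0.55,-0.4],"dr":[0,0,0]},{"delta_pos":[0,0.23,-0.4],"dr":[0,0,0]},{"delta_pos":[0,0,-0.2],"dr":[0,0,0]},{"delta_pos":[0,0,0],"dr":[0,0,0]}]'
python3 - <<'E'
from h import *
b=save('scene','s4.png'); cv2.imwrite('pics/c4.png',cv2.resize(b[165:240,170:270,::-1],(800,600),interpolation=cv2.INTER_CUBIC))
s=get_state(); print(s['eef_pos'],s['width'],s['ee_rot'])
e=s['eef_pos']; print(proj('scene',[e[0],e[1],e[2]+.0067]),proj('scene',[e[0],e[1],.01]))
E
```

```text
t: 10.05
eef_pos: [0.4989, 0.0003, 0.0581]
ee_rot: [-3.141, -0.0, -1.072]
force: [0.5, 0.9, -0.5]
width: 0.0238
gripper_force: 10.0
t: 10.75
eef_pos: [0.4905, 0.1111, 0.0263]
ee_rot: [3.138, -0.0, -1.072]
force: [-0.2, -0.6, -0.5]
width: 0.0235
gripper_force: 10.0
[0.49102287 0.11119421 0.02701637] 0.023680995945579753 [ 3.13919469e+00 -2.49543762e-04 -1.07242986e+00]
[204.46634133 205.9896072 ] [205.39079307 215.32134447]
```

View pics/c4.png

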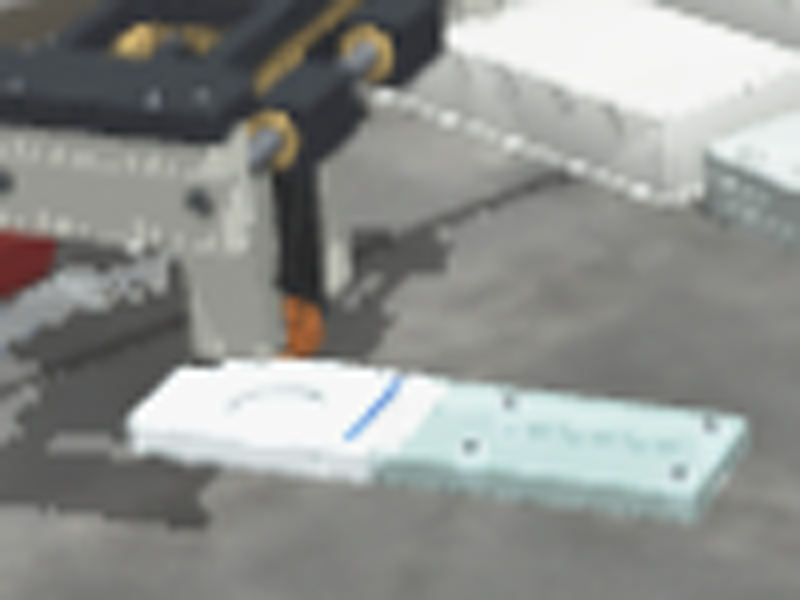

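```bash
python3 -m handwheel '[{"delta_pos":[0.01,0.04,-0.2],"dr":[0,0,0]},{"delta_pos":[0,0,-0.2],"dr":[0,0,0]},{"delta_pos":[0,0,-0.1],"dr":[0,0,0]},{"delta_pos":[0,0,0],"dr":[0,0,0]}]'
python3 -m handwheel '[{"delta_pos":[0,0,-0.05],"dr":[0,0,0]},{"delta_pos":[0,0,-0.05],"dr":[0,0,0]},{"delta_pos":[0,0,-0.05],"dr":[0,0,0]},{"delta_pos":[0,0,0],"dr":[0,0,0]}]'
```

```text
t: 11.2
eef_pos: [0.4916, 0.1132, 0.0125]
ee_rot: [3.141, -0.0, -1.072]
force: [-1.1, -0.4, 0.4]
width: 0.0236
gripper_force: 10.0
t: 11.6
eef_pos: [0.4919, 0.1136, 0.0083]
ee_rot: [3.141, 0.0, -1.072]
force: [0.2, -0.2, 0.3]
width: 0.024
gripper_force: 10.0
```

```bash
python3 -m handwheel '[{"delta_pos":[0,0,-0.04],"dr":[0,0,0]},{"delta_pos":[0,0,-0.04],"dr":[0,0,0]},{"delta_pos":[0,0,0],"dr":[0,0,0]}]'
```

```text
t: 11.9
eef_pos: [0.492, 0.1138, 0.0062]
ee_rot: [-3.141, 0.0, -1.071]
force: [-2.9, 1.5, 4.5]
width: 0.0237
gripper_force: 10.1
```

```bash
python3 -m handwheel '[{"delta_pos":[-0.03,0.02,0],"dr":[0,0,0]},{"delta_pos":[0,0,0],"dr":[0,0,0]}]'
python3 -m handwheel '[{"delta_pos":[-0.02,0.015,-0.03],"dr":[0,0,0]},{"delta_pos":[0,0,0],"dr":[0,0,0]}]'
```

```text
t: 12.1
eef_pos: [0.491, 0.1143, 0.006]
ee_rot: [-3.142, 0.0, -1.072]
force: [-0.7, -0.8, 0.0]
width: 0.0238
gripper_force: 10.0
t: 12.3
eef_pos: [0.4902, 0.1146, 0.0049]
ee_rot: [3.141, 0.0, -1.072]
force: [-0.7, 0.2, 0.0]
width: 0.0238
gripper_force: 10.0
```

```bash
python3 -m handwheel '[{"delta_pos":[0,0,-0.03],"dr":[0,0,0]},{"delta_pos":[0,0,0],"dr":[0,0,0]}]'
```

```text
t: 12.5
eef_pos: [0.4904, 0.1146, 0.0041]
ee_rot: [3.141, -0.0, -1.072]
force: [0.2, 0.1, -0.6]
width: 0.024
gripper_force: 10.0
```

```bash
python3 -m handwheel '[{"delta_pos":[0,0,0],"dr":[0,0,0]},{"delta_pos":[0,0,0],"dr":[0,0,0]},{"delta_pos":[0,0,0],"dr":[0,0,0]},{"delta_pos":[0,0,0.3],"dr":[0,0,0]},{"delta_pos":[0,0,0.3],"dr":[0,0,0]}]' 0.2 10
python3 -m handwheel '[{"delta_pos":[0,0,0],"dr":[0,0,0]},{"delta_pos":[0,0,0],"dr":[0,0,0]},{"delta_pos":[0,0,0],"dr":[0,0,0]},{"delta_pos":[0,0,-0.15],"dr":[0,0,0]},{"delta_pos":[0,0,-0.1],"dr":[0,0,0]},{"delta_pos":[0,0,-0.1],"dr":[0,0,0]}]' 1 10
python3 -m handwheel '[{"delta_pos":[0,0,-0.1],"dr":[0,0,0]},{"delta_pos":[0,0,-0.1],"dr":[0,0,0]}]'
```

```text
t: 13.0
eef_pos: [0.4904, 0.1146, 0.0229]
ee_rot: [3.141, -0.0, -1.071]
force: [0.7, 1.0, 0.4]
width: 0.035
gripper_force: 0.0
t: 13.6
eef_pos: [0.4902, 0.1145, 0.0111]
ee_rot: [3.141, -0.0, -1.072]
force: [0.1, -0.0, 0.5]
width: 0.0005
gripper_force: 0.0
t: 13.8
eef_pos: [0.4904, 0.1146, 0.0053]
ee_rot: [3.141, -0.0, -1.072]
force: [0.2, 0.5, -0.1]
width: 0.0003
gripper_force: 0.0
```

```bash
python3 -m handwheel '[{"delta_pos":[0,0,-0.05],"dr":[0,0,0]},{"delta_pos":[0,0,-0.04],"dr":[0,0,0]},{"delta_pos":[0,0,0],"dr":[0,0,0]},{"delta_pos":[0,0,0],"dr":[0,0,0]}]'
```

```text
t: 14.2
eef_pos: [0.4903, 0.1146, 0.0038]
ee_rot: [3.142, -0.0, -1.071]
force: [-4.2, -0.9, 12.6]
width: 0.0005
gripper_force: 6.0
```

```bash
python3 -m handwheel '[{"delta_pos":[0,0,0.4],"dr":[0,0,0]},{"delta_pos":[0,0,0.6],"dr":[0,0,0]},{"delta_pos":[0.45,-0.83,0],"dr":[0,0,0]},{"delta_pos":[0.45,-0.83,0],"dr":[0,0,0]},{"delta_pos":[0.45,-0.83,0],"dr":[0,0,0]},{"delta_pos":[0,0,0],"dr":[0,0,0]},{"delta_pos":[0,0,-0.2],"dr":[0,0,0]},{"delta_pos":[0,0,-0.2],"dr":[0,0,0]}]' -0.6 10
python3 - <<'E'
from h import *
b=save('scene','s5.png'); cv2.imwrite('pics/c5.png',cv2.resize(b[165:240,170:270,::-1],(640,480),interpolation=cv2.INTER_CUBIC))
s=get_state(); print(s['eef_pos'],s['width'])
E
```

```text
t: 15.0
eef_pos: [0.5307, 0.0403, 0.0206]
ee_rot: [-3.142, 0.0, -1.072]
force: [-0.3, 0.1, -1.0]
width: 0.0588
gripper_force: 0.0
[0.5299208  0.0402458  0.01952684] 0.06294605344713303
```

View pics/c5.png

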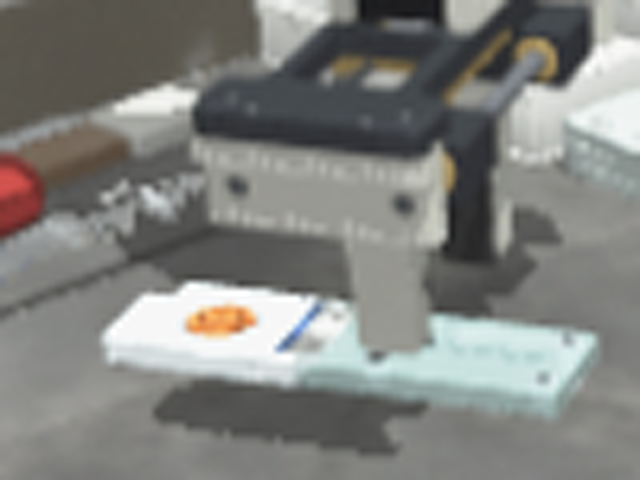

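```bash
python3 -m handwheel '[{"delta_pos":[0,0,-0.2],"dr":[0,0,0]},{"delta_pos":[0,0,-0.2],"dr":[0,0,0]},{"delta_pos":[0,0,-0.2],"dr":[0,0,0]},{"delta_pos":[0,0,-0.2],"dr":[0,0,0]},{"delta_pos":[0,0,0],"dr":[0,0,0]}]'
python3 -m handwheel '[{"delta_pos":[0,0,0],"dr":[0,0,0]},{"delta_pos":[0,0,0],"dr":[0,0,0]},{"delta_pos":[0,0,0],"dr":[0,0,0]},{"delta_pos":[0,0,0],"dr":[0,0,0]},{"delta_pos":[0,0,0],"dr":[0,0,0]}]' 1 40
```

```text
t: 15.55
eef_pos: [0.5303, 0.0399, -0.004]
ee_rot: [3.14, 0.0, -1.072]
force: [-0.8, 0.5, -0.7]
width: 0.0701
gripper_force: 0.0
t: 16.05
eef_pos: [0.5311, 0.04, -0.0027]
ee_rot: [-3.141, -0.0, -1.071]
force: [-0.6, -0.3, 2.5]
width: 0.045
gripper_force: 40.0
```

```bash
python3 -m handwheel '[{"delta_pos":[0,0,0.4],"dr":[0,0,0]},{"delta_pos":[0,0,0.6],"dr":[0,0,0]},{"delta_pos":[0,0,0.6],"dr":[0,0,0]},{"delta_pos":[0,0,0.4],"dr":[0,0,0]},{"delta_pos":[0,-0.3,0],"dr":[0,0,-5]},{"delta_pos":[0,-0.6,0],"dr":[0,0,-8]},{"delta_pos":[-0.05,-0.6,0],"dr":[0,0,-8]},{"delta_pos":[-0.05,-0.6,0],"dr":[0,0,-8]},{"delta_pos":[-0.05,-0.6,0],"dr":[0,0,-8]},{"delta_pos":[-0.05,-0.6,0],"dr":[0,0,-8]}]'
python3 -m handwheel '[{"delta_pos":[-0.05,-0.6,0],"dr":[0,0,-8]},{"delta_pos":[-0.05,-0.6,0],"dr":[0,0,-8]},{"delta_pos":[-0.05,-0.6,0],"dr":[0,0,-8]},{"delta_pos":[-0.05,-0.6,0],"dr":[0,0,-8]},{"delta_pos":[0,-0.6,0],"dr":[0,0,-8]},{"delta_pos":[0,-0.6,0],"dr":[0,0,-8]},{"delta_pos":[0,-0.6,0],"dr":[0,0,-8]},{"delta_pos":[0,-0.6,0],"dr":[0,0,-8]},{"delta_pos":[0,-0.6,0],"dr":[0,0,-8]},{"delta_pos":[0,0,0],"dr":[0,0,0]}]'
```

```text
t: 17.05
eef_pos: [0.5247, -0.0597, 0.0575]
ee_rot: [-3.142, 0.0, -1.863]
force: [0.3, -0.7, -0.3]
width: 0.0451
gripper_force: 40.0
t: 18.05
eef_pos: [0.5187, -0.2225, 0.0573]
ee_rot: [-3.142, -0.0, -3.119]
force: [-0.0, -0.3, -0.7]
width: 0.0453
gripper_force: 40.0
```

```bash
python3 -m handwheel '[{"delta_pos":[0,0,-0.3],"dr":[0,0,0]},{"delta_pos":[0,0,-0.4],"dr":[0,0,0]},{"delta_pos":[0,0,-0.22],"dr":[0,0,0]},{"delta_pos":[0,0,0],"dr":[0,0,0]}]'
python3 - <<'E'
from h import *
a=save('top','t6.png');b=save('scene','s6.png')
f=lambda im,x,y,w,h:cv2.resize(im[y:y+h,x:x+w,::-1],(400,600),interpolation=cv2.INTER_CUBIC)
cv2.imwrite('pics/c6.png',np.hstack([f(a,320,120,80,120),f(b,310,180,80,120)]))
s=get_state(); print(s['eef_pos'],s['force'])
for c in('top','scene'):
  for n,z in(('notch',.0425),('recess',.0425),('slot_mouth',.0375),('slot_end',.0375)):
    for r in mark_of(c,n)[:2]: print(c,n,round(r['conf'],2),r['location'],onz(c,r['location'],z))
u=np.array([np.cos(.023),np.sin(.023)]); v=np.array([-u[1],u[0]]); e=s['eef_pos'][:2]
for n,x,y in(('notch',114,-17),('recess',85,0),('end+',120,23)):
  p=e+(u*x+v*y)/1000; print('pred',n,p,proj('top',[*p,.0425]),proj('scene',[*p,.0425]))
E
```

```text
t: 18.45
eef_pos: [0.5178, -0.2203, 0.0278]
ee_rot: [3.141, -0.003, -3.112]
force: [-0.7, -0.1, -1.0]
width: 0.0451
gripper_force: 40.0
[ 0.51883179 -0.2206207   0.0290552 ] [-1.1438702  -0.2719778  -0.42752618]
top notch 0.47 [366.9, 182.9] [ 0.63527655 -0.23184918  0.0425    ]
top recess 0.75 [363.4, 194.6] [ 0.60787094 -0.22335536  0.0425    ]
top slot_mouth 0.77 [359.8, 168.1] [ 0.67106225 -0.21652123  0.0375    ]
top slot_mouth 0.4 [355.8, 143.1] [ 0.73073    -0.20792041  0.0375    ]
top slot_end 0.93 [358.7, 144.3] [ 0.72787341 -0.21469472  0.0375    ]
scene recess 0.68 [354.2, 236.1] [ 0.60063974 -0.22648315  0.0425    ]
scene slot_mouth 0.94 [371.8, 221.7] [ 0.68094037 -0.21079669  0.0375    ]
scene slot_end 0.89 [386.6, 214.8] [ 0.72820075 -0.21514623  0.0375    ]
pred notch [ 0.6331926  -0.23499444] [368.27128958 183.79306901] [367.788085   231.64119217]
pred recess [ 0.60380931 -0.21866588] [361.39377162 196.33462917] [351.9924298  234.15630814]
pred end+ [ 0.6382711  -0.19486703] [350.92092153 181.56803937] [353.10283426 224.15292419]
```

View pics/c6.png

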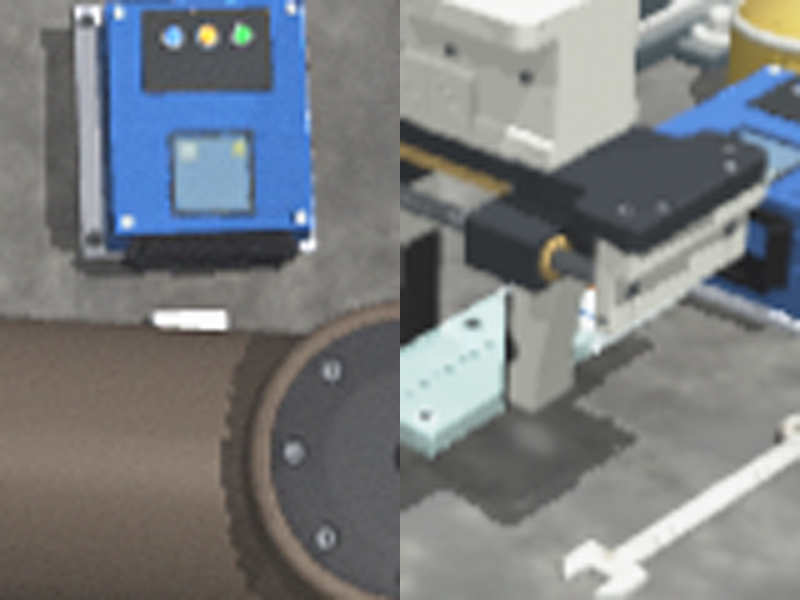

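```bash
python3 -m handwheel '[{"delta_pos":[0.25,0.005,0],"dr":[0,0,0]},{"delta_pos":[0.25,0.005,0],"dr":[0,0,0]},{"delta_pos":[0.25,0.005,0],"dr":[0,0,0]},{"delta_pos":[0.25,0.005,0],"dr":[0,0,0]},{"delta_pos":[0,0,0],"dr":[0,0,0]}]'
python3 -m handwheel '[{"delta_pos":[0.1,0.003,0],"dr":[0,0,0]},{"delta_pos":[0.1,0.003,0],"dr":[0,0,0]},{"delta_pos":[0,0,0],"dr":[0,0,0]}]'
```

```text
t: 19.45
eef_pos: [0.5502, -0.2204, 0.0293]
ee_rot: [-3.141, 0.0, -3.113]
force: [-1.2, -0.4, -1.8]
width: 0.0449
gripper_force: 40.0
t: 19.75
eef_pos: [0.5533, -0.2204, 0.0288]
ee_rot: [3.141, -0.003, -3.114]
force: [-4.6, -2.6, -0.6]
width: 0.045
gripper_force: 40.0
```

```bash
python3 -m handwheel '[{"delta_pos":[0,-0.05,0],"dr":[0,0,0]},{"delta_pos":[0,0,0],"dr":[0,0,0]}]'
python3 -m handwheel '[{"delta_pos":[0.1,0,0],"dr":[0,0,0]},{"delta_pos":[0,0,0],"dr":[0,0,0]}]'
```

```text
t: 19.95
eef_pos: [0.5536, -0.2215, 0.029]
ee_rot: [3.141, -0.002, -3.114]
force: [-5.4, 1.6, -0.4]
width: 0.0456
gripper_force: 40.0
t: 20.15
eef_pos: [0.5539, -0.2214, 0.0281]
ee_rot: [3.14, -0.007, -3.114]
force: [-10.3, 1.0, 0.2]
width: 0.0449
gripper_force: 40.1
```

```bash
python3 - <<'E'
from h import *
a=save('top','t7.png');b=save('scene','s7.png')
f=lambda im,x,y,w,h:cv2.resize(im[y:y+h,x:x+w,::-1],(400,480),interpolation=cv2.INTER_CUBIC)
cv2.imwrite('pics/c7.png',np.hstack([f(a,330,135,60,72),f(b,340,185,60,72)]))
s=get_state(); print(s['eef_pos'],s['force'],s['moment'])
E
```

```text
[ 0.55391532 -0.22136061  0.02818319] [-10.45458184   0.55346029  -0.2633967 ] [0.20556499 3.85467628 0.39508514]
```

View pics/c7.png

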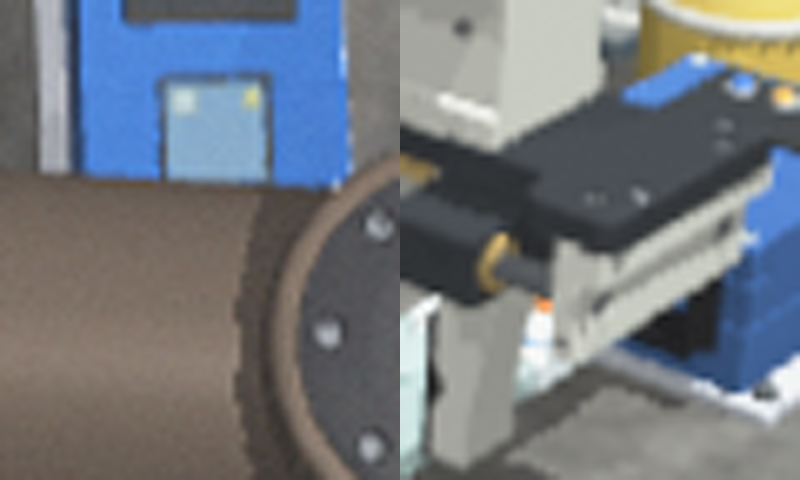

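```bash
python3 -m handwheel '[{"delta_pos":[-0.2,0,0],"dr":[0,0,0]},{"delta_pos":[-0.1,0,0],"dr":[0,0,0]},{"delta_pos":[0,0,0],"dr":[0,0,0]}]'
python3 - <<'E'
from h import *
s=get_state(); print(s['eef_pos'],s['force'],s['moment'])
print(tip_reach)
E
```

```text
t: 20.55
eef_pos: [0.5498, -0.2217, 0.0301]
ee_rot: [-3.141, 0.002, -3.113]
force: [0.2, -0.3, -0.4]
width: 0.0452
gripper_force: 40.0
[ 0.54975573 -0.22173933  0.03009313] [ 0.18422226 -0.32541459 -0.41776266] [-0.09502553  0.00408848 -0.0129131 ]
0.019
```

```bash
python3 -m handwheel '[{"delta_pos":[0,-0.05,0],"dr":[0,0,0]},{"delta_pos":[0.1,0,0],"dr":[0,0,0]},{"delta_pos":[0.1,0,0],"dr":[0,0,0]},{"delta_pos":[0.1,0,0],"dr":[0,0,0]},{"delta_pos":[0,0,0],"dr":[0,0,0]}]'
python3 - <<'E'
from h import *
s=get_state(); print(s['eef_pos'],s['force'],s['moment'])
E
```

```text
t: 21.05
eef_pos: [0.5586, -0.2232, 0.0294]
ee_rot: [-3.141, 0.0, -3.113]
force: [-1.0, -0.4, -0.5]
width: 0.0452
gripper_force: 40.0
[ 0.55860407 -0.22320711  0.02937019] [-0.98172068 -0.36124663 -0.5288896 ] [ 0.00555122 -0.00091864  0.01702446]
```

Past the previous stop with no force; keep going in.

```bash
python3 -m handwheel '[{"delta_pos":[0.15,0.004,0],"dr":[0,0,0]},{"delta_pos":[0.15,0.004,0],"dr":[0,0,0]},{"delta_pos":[0.15,0.004,0],"dr":[0,0,0]},{"delta_pos":[0,0,0],"dr":[0,0,0]}]'
python3 - <<'E'
from h import *
s=get_state(); print(s['eef_pos'],s['force'],s['moment'])
E
```

```text
t: 21.45
eef_pos: [0.5723, -0.2229, 0.0294]
ee_rot: [-3.141, 0.0, -3.113]
force: [-0.9, -0.8, -1.2]
width: 0.045
gripper_force: 40.0
[ 0.57231027 -0.22286056  0.02944202] [-0.9485144  -0.82223837 -1.24460598] [0.0002504  0.03607591 0.05004777]
```

```bash
python3 -m handwheel '[{"delta_pos":[0.15,0.004,0],"dr":[0,0,0]},{"delta_pos":[0.15,0.004,0],"dr":[0,0,0]},{"delta_pos":[0.15,0.004,0],"dr":[0,0,0]},{"delta_pos":[0,0,0],"dr":[0,0,0]}]'
python3 - <<'E'
from h import *
s=get_state(); print(s['eef_pos'],s['force'],s['moment'])
E
```

```text
t: 21.85
eef_pos: [0.5857, -0.2225, 0.0295]
ee_rot: [-3.141, 0.0, -3.113]
force: [-1.1, 0.5, -0.9]
width: 0.045
gripper_force: 40.0
[ 0.58574132 -0.22247958  0.02945093] [-1.12413927  0.4664319  -0.85241751] [-0.06698354  0.05531014  0.01817713]
```

```bash
for r in 1; do python3 -m handwheel '[{"delta_pos":[0.1,0.003,0],"dr":[0,0,0]},{"delta_pos":[0.1,0.003,0],"dr":[0,0,0]},{"delta_pos":[0.1,0.003,0],"dr":[0,0,0]},{"delta_pos":[0,0,0],"dr":[0,0,0]}]'; done
python3 -m handwheel '[{"delta_pos":[0.1,0.003,0],"dr":[0,0,0]},{"delta_pos":[0,0,0],"dr":[0,0,0]}]'
python3 - <<'E'
from h import *
s=get_state(); print(s['eef_pos'],s['force'],s['moment'])
E
```

```text
t: 22.25
eef_pos: [0.5938, -0.2222, 0.0292]
ee_rot: [3.142, -0.001, -3.114]
force: [-2.3, -0.3, -1.2]
width: 0.0453
gripper_force: 40.0
t: 22.45
eef_pos: [0.5967, -0.2221, 0.0293]
ee_rot: [3.142, -0.001, -3.114]
force: [-2.2, 0.7, -1.5]
width: 0.0449
gripper_force: 40.0
[ 0.59672137 -0.22213747  0.02927125] [-2.24159639  0.69034183 -1.46853673] [-0.09242302  0.93406701 -0.0046512 ]
```

```bash
python3 -m handwheel '[{"delta_pos":[0.08,0.002,0],"dr":[0,0,0]},{"delta_pos":[0.08,0.002,0],"dr":[0,0,0]},{"delta_pos":[0,0,0],"dr":[0,0,0]}]'
python3 -m handwheel '[{"delta_pos":[0.06,0.002,0],"dr":[0,0,0]},{"delta_pos":[0,0,0],"dr":[0,0,0]}]'
python3 - <<'E'
from h import *
s=get_state(); print(s['eef_pos'],s['force'],s['moment'])
E
```

```text
t: 22.75
eef_pos: [0.6016, -0.222, 0.0293]
ee_rot: [3.142, -0.001, -3.114]
force: [-3.9, -0.5, -1.0]
width: 0.0451
gripper_force: 40.0
t: 22.95
eef_pos: [0.603, -0.2219, 0.0292]
ee_rot: [3.141, -0.001, -3.114]
force: [-4.7, 0.1, -1.0]
width: 0.0451
gripper_force: 40.0
[ 0.60297371 -0.22193736  0.02915924] [-4.7294624   0.14502332 -1.0498177 ] [-0.09149204  1.72854258 -0.01513612]
```

```bash
python3 -m handwheel '[{"delta_pos":[0.06,0.001,0],"dr":[0,0,0]},{"delta_pos":[0,0,0],"dr":[0,0,0]}]'
python3 -m handwheel '[{"delta_pos":[0.04,0.001,0],"dr":[0,0,0]},{"delta_pos":[0,0,0],"dr":[0,0,0]}]'
python3 - <<'E'
from h import *
s=get_state(); print(s['eef_pos'],s['force'],s['moment'])
E
```

```text
t: 23.15
eef_pos: [0.603, -0.2219, 0.0286]
ee_rot: [3.141, -0.004, -3.114]
force: [-8.5, -0.4, -0.3]
width: 0.0452
gripper_force: 40.0
t: 23.35
eef_pos: [0.603, -0.2218, 0.0282]
ee_rot: [3.141, -0.006, -3.115]
force: [-10.6, 0.1, -0.8]
width: 0.045
gripper_force: 40.0
[ 0.60302119 -0.22183327  0.02824835] [-10.61941822   0.13867935  -0.81628494] [-0.13651204  3.9325765  -0.00771196]
```

```bash
python3 -m handwheel '[{"delta_pos":[0,0,0],"dr":[0,0,0]},{"delta_pos":[0,0,0],"dr":[0,0,0]},{"delta_pos":[0,0,0],"dr":[0,0,0]}]' && python3 -c "
from station import *
print(job_done())"
```

```text
t: 23.65
eef_pos: [0.603, -0.2218, 0.0283]
ee_rot: [3.141, -0.006, -3.115]
force: [-10.9, -0.7, -0.2]
width: 0.0451
gripper_force: 40.0
the job is handed in; nothing more can be done
None
```

I pressed the coin tag into the recess and pushed the template into the reader to a hard stop. I handed the job in at 23.7 s with the arm still holding it (40 N grip, about 11 N push); no verdict came back, and the plunger travel is judged only from the force and the 50 mm insertion depth.

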